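Recover the rolled-away test cylinder and rack it

TASK

A loose steel test cylinder has rolled against the far long wall of the instrument tray, leaving no room for a finger behind it. Work it out from the wall with a light touch, take it up, and lay it centred and along the empty two-saddle cradle, released and at rest. Do not press it hard into the tray, do not drop it or let it run off freely, and leave the cylinder in the other cradle and the other things undisturbed.

Things in the scene. Friction and masses are not known exactly. Their poses are not given: they have to be found in the camera images.
- rod_center (a point): Centre of the loose cylinder: plain steel, 38 mm diameter, 150 mm long, 0.15 to 0.3 kg, flat ends. Lies on the tray floor within 2 mm of the far wall, parallel to it. Own x axis along it; y, z turn as it rolls. Rolls easily. Fingertips pressed lightly (2 to 5 N) on its top and drawn sideways roll it, the cylinder going half as far as the tips.
- tray: Fixed steel tray, open on top, on four screw feet that hold its underside 4 to 24 mm above the counter. Origin at the centre of its underside, z up. Inner size 210 mm along x, 310 mm along y; floor's upper face 3 mm and wall tops 45 mm above the origin; walls 4 mm thick. The far long wall, where the cylinder lies, has its inner face at x = +105 mm.
- cradle: The empty cradle, fixed: a 150 x 66 mm base plate 6 mm thick with two upright V saddles (90 degree V, 8 mm wide along x, arms 24 mm to either side, 47 mm high) at x = -50 and +50 mm, nothing else between them. Origin at the centre of its underside; x along the cylinder that it carries, z up.
- cradle_seat (a point): Point of the empty cradle where the centre of a seated cylinder comes to lie: 50.9 mm above the counter, midway between the saddles. x along the seated cylinder, z up.
- rod2_center (a point): Centre of the other, identical cylinder, resting in the other, identical cradle; its x axis runs along it. To be left alone.
- brush: Brush with a plain handle, 150 mm long, lying in the tray about along its near long wall, 30 to 45 mm from the wall's inner face and under 30 mm high; origin under its middle, x along it. To be left alone.
- bowl: Small steel bowl, 110 mm across the rim, 45 mm high, standing between tray and cradles; origin at the centre of its underside. To be left alone.
- bottle: White plastic bottle, 60 mm diameter, 150 mm high, standing at the back; origin at the centre of its underside. To be left alone.
Things that resemble listed ones, but are neither listed nor needed, are in the scene too. What is shaped like the cradle but blue or yellow is not meant.

How it is judged:
By the outcome, as a careful person would: the job done as asked, in the order asked, and still so for the second after the job is handed in, with the robot touching nothing.
It also fails if it takes over 72 s, if anything falls off the work surface, if the arm or the gripper's body presses on something with over 40 N, if the wrist force passes 120 N, or if a joint passes its speed limit or range.

ROBOT

A 6-joint arm with a two-finger parallel gripper is mounted at the origin on the work surface. World frame = base frame: x ahead of the robot, y to its left, z up, the work surface at z = 0. Lengths are in mm, angles in rad, forces in N, time in s.
With the tool pointing down it reaches from about 350 to 775 mm from the base axis. Payload 7.3 kg.
Tool frame: the origin (TCP) lies at the centre of the arm's flange, where the gripper is bolted on; the fingertips stand 178 mm ahead of it and the grasp point (between the pads) lies 159 mm ahead of it; z points along the fingers, y is the direction in which the jaws open and shut (so a half turn about z gives the same grasp; the last joint's range is limited). The gripper opens to 92 mm and grips with 3 to 60 N. Pads are 19 mm wide; open, the fingers measure 130 mm over their backs; the gripper's body (75 mm by 190 mm) begins 47 mm behind the grasp point.
Start: joints at [-1.29, 0.342, 1.524, -0, 1.275, -0.146], TCP at [217.348, -477.899, 404.741] pointing down, gripper open.
Joint ranges: [-2.53, 2.53], [-0.77, 2.02], [0.04, 2.7], [-1, 4.14], [0.28, 2.66], [-3.11, 3.11]. Speed limits (rad/s): [2.57, 2.57, 3.14, 3.14, 3.14, 3.14].

INTERFACE

Orientations are given as [roll, pitch, yaw] about the fixed x, y, z axes, in that order (R = Rz(yaw) Ry(pitch) Rx(roll)).
In Python, from plant import status, viewer, ticket gives the robot as it stands.
- The arm moves only by the tool play_rows, never from a script. Its argument "commands" is a list of rows, each an object with "offset": the shift along the tool's x, y, z in m, a list of three; "twist": the turn about the tool's z in degrees. A call has 1 to 5 rows; each row shifts and turns the commanded pose from where the row before left it, along the tool's axes as they then stand; what a row does not reach is not made up. A row lasts 1/10 s, in which the tool goes at most 50 mm and 8.59 degrees, less where a joint would pass 70% of its speed; a pose out of reach is approached as far as the arm can. A call with a gripper value outside its range is refused whole. "jaw" is the closure in counts, from 0 (fully open) to 255 (shut), set as the call begins (left out, the last holds). The fingers move at their own pace and stop on an object; the grip force is fixed at half the most. Time passes only in rows, so rows that do not move let the fingers close. It gives the time, the measured TCP pose, the force and the opening at its end, in the units of the state.
- status.get_obs(): the state, without advancing time (a new reading comes with each control period).
- viewer.capture(name): name is "side" or "top" or "wrist"; returns the picture (400x640x3 uint8, red, green, blue); there is no depth.
- viewer.camera_params(name): a dict with "fov_y" (degrees; the focal length in pixels is half the picture's height over the tangent of half this angle, whatever the lens; pixels are square), "cx", "cy" (the principal point, pixels), "rvec" (rotation vector, rad) and "tvec" (3), from world to camera coordinates, as OpenCV has them; the wrist camera has in their place "T_tool_cam" (4x4, takes a point from camera to tool coordinates, whose origin is the TCP and whose axes are the flange's). Camera axes: x right, y down, z forward; pixel columns grow to the right and rows downward; lengths in mm; the calibration is good to about 2 mm. A picture is of the moment at which its call begins: read the wrist's pose just before it. camera_params takes no time and is no camera call.
- ticket.close_job(): hands the job in, once; it reports no verdict.
The state is a dict: "time": time; "joint_positions": joint angles; "dq": joint speeds; "tau": joint torques, N m; "tool_pos": TCP position; "tcp_rot": TCP orientation; "contact_force": force on the tool from outside, world axes, zero at the start; "moment": the same for the moment, N m; "grip_width": finger opening in mm.
Only numpy, scipy, OpenCV 4.12 (cv2) and the standard library are available. Lean on these libraries where they do the work, as an engineer would, in place of code of your own. Each camera call takes 0.05 s, during which the arm holds its last target.

## Working session

There is one attempt and no reset: what is moved stays moved. The work goes in short steps, Python scripts to look and compute and a tool call to move; the robot and the scene stay as the last step left them, time stands still between calls to the robot, and variables do not carry over. Pictures are saved under pics/ and viewed, and the job is handed in when it is done.

Besides the shell and the picture viewer there is one more tool, called after "Request:" by a JSON object that holds its "name" and its "arguments", one argument or row to a line. play_rows: Moves the arm, as the interface text tells. Its arguments: {"type":"object","properties":{"commands":{"type":"array"},"jaw":{"type":"number"}},"required":["commands"]}

```bash
ls; mkdir -p pics
python3 - <<'E'
from plant import status, viewer, ticket
import cv2
print(status.get_obs())
for n in ["side","top","wrist"]:
    p=viewer.camera_params(n);print(n,p)
    cv2.imwrite(f"pics/{n}0.png",cv2.cvtColor(viewer.capture(n),cv2.COLOR_RGB2BGR))
E
```

```text
pics
{'time': 0.0, 'joint_positions': array([-1.29000411e+00,  3.42712134e-01,  1.52503155e+00, -5.90110262e-06,
        1.27538792e+00, -1.46006522e-01]), 'dq': array([-0.00135937,  0.00062694, -0.00077414,  0.00024995, -0.00040578,
        0.00030138]), 'tau': array([ 9.18562073e-04, -4.31243956e+01, -2.44219315e+01,  7.18284328e-02,
        5.60222450e-02, -1.29177570e-04]), 'tool_pos': array([ 217.30555366, -477.76163777,  404.04517593]), 'tcp_rot': array([-3.14006926e+00, -2.18316495e-04,  4.26800290e-01]), 'contact_force': array([-0.47126207,  0.1291397 , -0.44628633]), 'moment': array([ 0.02863158, -0.0242979 ,  0.01155054]), 'grip_width': 91.82491388853452}
side {'fov_y': 49.92126459456106, 'cx': 322.09576522305673, 'cy': 201.77111915098098, 'rvec': array([ 0.21169778, -2.92151454,  1.0225757 ]), 'tvec': array([474.93671722, 206.86254621, 915.86885219])}
top {'fov_y': 55.101911571623226, 'cx': 325.25034715948965, 'cy': 195.9867557795059, 'rvec': array([ 2.14147536, -2.18602645,  0.0679408 ]), 'tvec': array([-114.93720482,  514.1916518 ,  915.40846654])}
wrist {'fov_y': 64.88800346836469, 'cx': 317.83572672574854, 'cy': 198.4869013380479, 'T_tool_cam': array([[ 1.76502166e-04, -9.63716867e-01, -2.66926524e-01,
         7.06413662e+01],
       [ 9.99999845e-01,  2.93840702e-05,  5.55149830e-04,
         3.65590276e-03],
       [-5.27163867e-04, -2.66926580e-01,  9.63716723e-01,
         1.99609416e+01],
       [ 0.00000000e+00,  0.00000000e+00,  0.00000000e+00,
         1.00000000e+00]])}
```

View pics/top0.png

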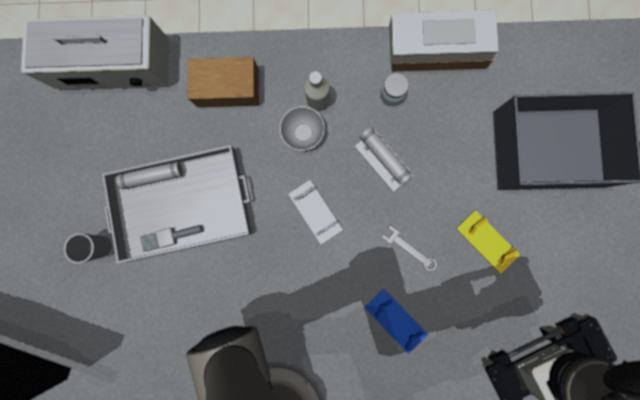

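View pics/side0.png

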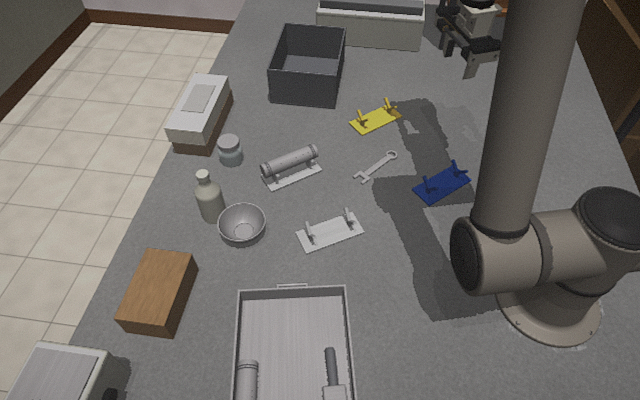

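View pics/wrist0.png

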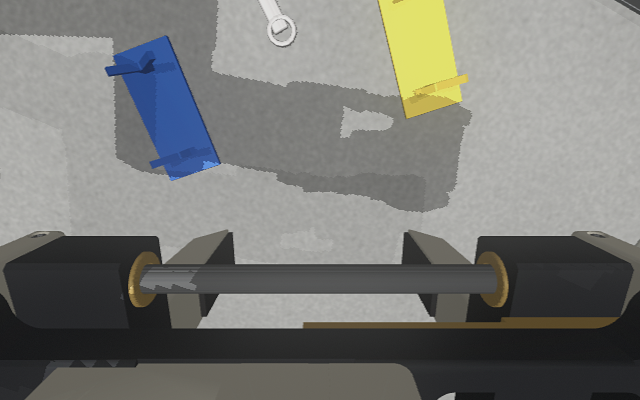

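Top view: loose cylinder is at about (150,175) in the tray. The empty white cradle is at (315,212), and the occupied cradle is at (385,158). Blue (396,320) and yellow (488,241) cradles are decoys. I'll enlarge crops to measure.

```bash
cat > h.py <<'E'
import numpy as np, cv2
from scipy.spatial.transform import Rotation as R
from plant import status, viewer
def K(p):
    f=200/np.tan(np.radians(p['fov_y'])/2); return np.array([[f,0,p['cx']],[0,f,p['cy']],[0,0,1.]])
def cam(n,obs=None):
    """returns K, Rcw(cam->world), C"""
    p=viewer.camera_params(n)
    if n=='wrist':
        o=obs; Rt=R.from_euler('xyz',o['tcp_rot']).as_matrix(); T=np.array(p['T_tool_cam'])
        return K(p),Rt@T[:3,:3],Rt@T[:3,3]+o['tool_pos']
    Rm=cv2.Rodrigues(np.array(p['rvec']))[0]; return K(p),Rm.T,-Rm.T@np.array(p['tvec'])
def ray(c,uv):
    k,Rw,C=c; d=Rw@np.linalg.inv(k)@np.array([*uv,1.]); return C,d/np.linalg.norm(d)
def atz(c,uv,z):
    C,d=ray(c,uv); return C+d*(z-C[2])/d[2]
def proj(c,X):
    k,Rw,C=c; x=k@(Rw.T@(np.array(X,float)-C)); return x[:2]/x[2]
def tri(c1,u1,c2,u2):
    C1,d1=ray(c1,u1);C2,d2=ray(c2,u2)
    A=np.stack([d1,-d2],1);s=np.linalg.lstsq(A,C2-C1,rcond=None)[0]
    a=C1+s[0]*d1;b=C2+s[1]*d2; return (a+b)/2,np.linalg.norm(a-b)
def shot(n,f):
    o=status.get_obs(); im=cv2.cvtColor(viewer.capture(n),cv2.COLOR_RGB2BGR); cv2.imwrite(f'pics/{f}.png',im)
    np.save(f'pics/{f}.npy',{k:np.array(v) for k,v in o.items()},allow_pickle=True); return o,im
def crop(im,x0,y0,x1,y1,s,f):
    cv2.imwrite(f'pics/{f}.png',cv2.resize(im[y0:y1,x0:x1],None,fx=s,fy=s,interpolation=cv2.INTER_CUBIC))
E
python3 - <<'E'
from h import *
im=cv2.imread('pics/top0.png')
crop(im,90,135,260,270,4.5,'c_tray'); crop(im,270,110,430,250,4,'c_cr')
im=cv2.imread('pics/side0.png'); crop(im,220,180,380,300,4.5,'c_side')
E
```

```text
(no output)
```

View pics/c_tray.png

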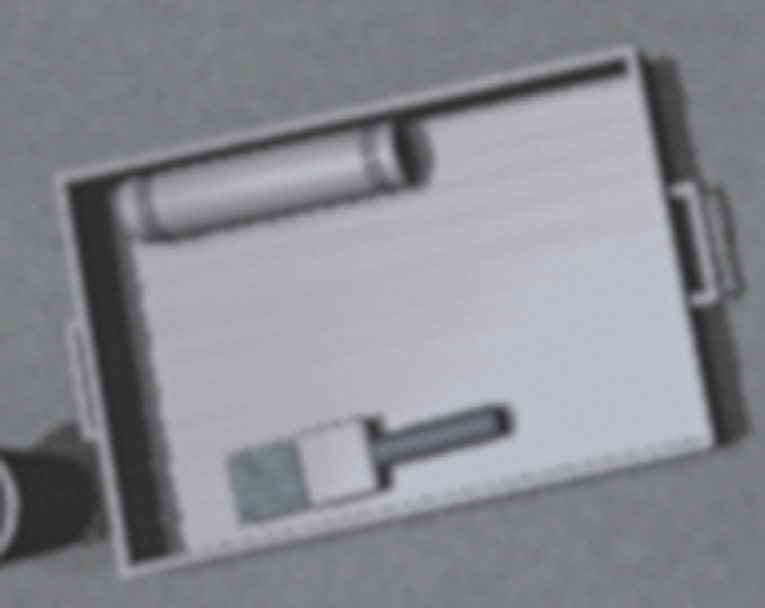

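View pics/c_cr.png

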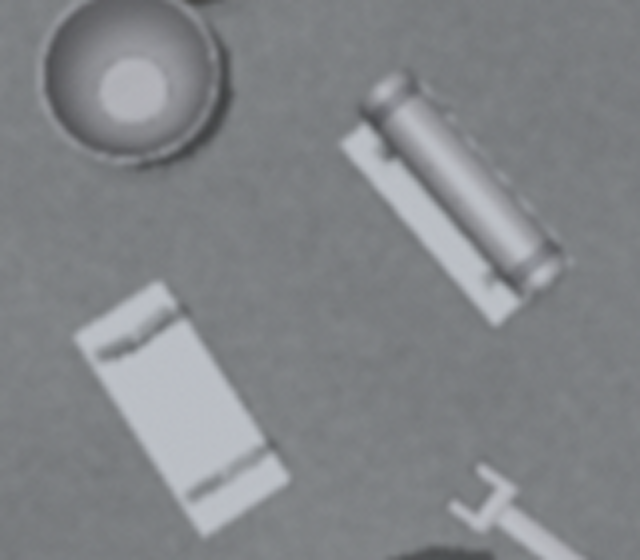

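View pics/c_side.png

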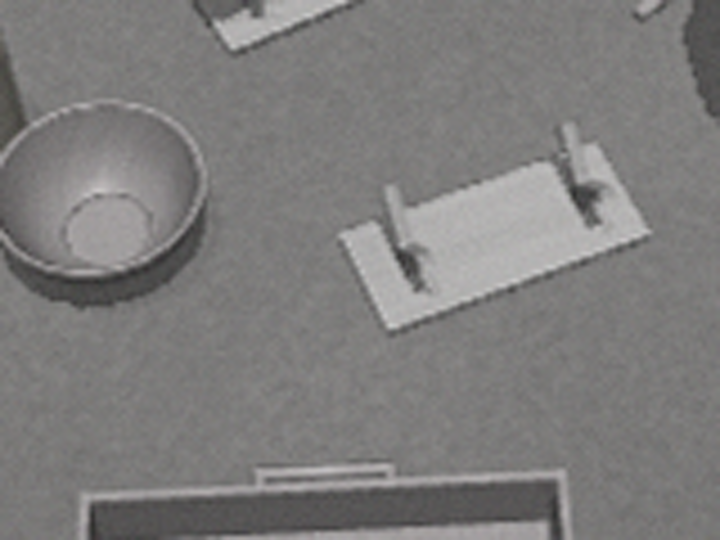

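Run:
```python
from h import *
t=cam('top')
print('cam C',t[2])
P=lambda x,y:( (x+.5)/4.5+90-.5,(y+.5)/4.5+135-.5)
c=dict(TL=(63,178),TR=(635,45),BR=(715,445),BL=(125,573))
for z in (49,59,69):
    q={k:atz(t,P(*v),z) for k,v in c.items()}
    d=lambda a,b:np.linalg.norm(q[a]-q[b])
    print(z,{k:v[:2].round(1) for k,v in q.items()},d('TL','TR'),d('BL','BR'),d('TL','BL'),d('TR','BR'), np.mean(list(q.values()),0)[:2])
    e=q['TR']-q['TL'];print('yaw far wall dir',np.degrees(np.arctan2(e[1],e[0])))
# rod ends on the top: center axis pts
for z in (30,36,46):
    a=atz(t,P(130,205),z);b=atz(t,P(405,155),z);print(z,a,b,np.linalg.norm(a-b),np.degrees(np.arctan2(*(b-a)[1::-1])))
Q=lambda x,y:((x+.5)/4+270-.5,(y+.5)/4+110-.5)
cs=[atz(t,Q(*p),6) for p in ((160,281),(290,480),(207,537),(75,337))]
print('cradle',np.array(cs).round(1),np.mean(cs,0))
e=cs[1]-cs[0];print(np.linalg.norm(e),np.degrees(np.arctan2(e[1],e[0])),np.linalg.norm(cs[2]-cs[1]))
s=cam('side');S=lambda x,y:((x+.5)/4.5+220-.5,(y+.5)/4.5+180-.5)
cs=[atz(s,S(*p),6) for p in ((340,237),(392,330),(651,235),(600,145))]
print('cradle side',np.array(cs).round(1),np.mean(cs,0))
print(np.linalg.norm(cs[1]-cs[0]),np.linalg.norm(cs[2]-cs[1]),np.linalg.norm(cs[3]-cs[2]))
```

```text
cam C [ 428.77709308 -148.65531011  953.74424227]
49 {'TL': array([573.9, 409.1]), 'TR': array([638.7,  99.7]), 'BR': array([424.2,  56.9]), 'BL': array([363.2, 369.2])} 316.1587103224045 318.23793800677635 214.48030347708797 218.70266567437562 [500.00904714 233.70176986]
yaw far wall dir -78.17046422563158
59 {'TL': array([572.3, 402.9]), 'TR': array([636.4,  96.9]), 'BR': array([424.3,  54.6]), 'BL': array([363.9, 363.5])} 312.66425635906273 314.7205026572349 212.1096854233264 216.28537849579408 [499.22173122 229.47563542]
yaw far wall dir -78.17046422563158
69 {'TL': array([570.7, 396.8]), 'TR': array([634.1,  94.2]), 'BR': array([424.3,  52.3]), 'BL': array([364.6, 357.7])} 309.16980239572104 311.20306730769323 209.73906736956496 213.86809131721253 [498.43441531 225.24950099]
yaw far wall dir -78.17046422563158
30 [561.15028188 383.06481564  30.        ] [585.22626607 231.30737337  30.        ] 153.6553750980833 -80.98528052187137
36 [560.29047773 379.61113159  36.        ] [584.21008108 228.8394001   36.        ] 152.65733667099738 -80.98528052187142
46 [558.85747081 373.85499151  46.        ] [582.51643942 224.72611131  46.        ] 150.9939392925209 -80.9852805218714
cradle [[ 554.3  -86.9    6. ]
 [ 429.1 -165.     6. ]
 [ 395.2 -113.3    6. ]
 [ 520.3  -33.4    6. ]] [474.72122959 -99.66319386   6.        ]
147.5515526264237 -148.03378809300213 61.829250608152414
cradle side [[ 556.2  -86.8    6. ]
 [ 520.   -34.7    6. ]
 [ 395.4 -111.9    6. ]
 [ 427.6 -166.9    6. ]] [ 474.7780449 -100.094194     6.       ]
63.338038770671965 146.60965355267672 63.73961315032795
```

Request:
{"name": "play_rows", "arguments": {
  "commands": [
    {"offset": [0.037, -0.0325, 0], "twist": 0},
    {"offset": [0.037, -0.0325, 0], "twist": 0},
    {"offset": [0.037, -0.0325, 0], "twist": 0},
    {"offset": [0.037, -0.0325, 0], "twist": 0},
    {"offset": [0.037, -0.0325, 0], "twist": 0}
  ]
}}

```text
time: 0.65
tool_pos: [318.7, -251.6, 404.6]
tcp_rot: [3.142, -0.0, 0.426]
contact_force: [1.5, -0.4, -0.2]
grip_width: 91.6
```

Request:
{"name": "play_rows", "arguments": {
  "commands": [
    {"offset": [0.037, -0.0325, 0], "twist": 0},
    {"offset": [0.037, -0.0325, 0], "twist": 0},
    {"offset": [0.037, -0.0325, 0], "twist": 0},
    {"offset": [0.037, -0.0325, 0], "twist": 0},
    {"offset": [0.037, -0.0325, 0], "twist": 0}
  ]
}}

```text
time: 1.15
tool_pos: [419.9, -26.8, 404.8]
tcp_rot: [3.141, -0.0, 0.427]
contact_force: [1.8, -1.0, 0.1]
grip_width: 91.6
```

Request:
{"name": "play_rows", "arguments": {
  "commands": [
    {"offset": [0.037, -0.0325, 0], "twist": 0},
    {"offset": [0.037, -0.0325, 0], "twist": 0},
    {"offset": [0.037, -0.0325, 0], "twist": 0},
    {"offset": [0.037, -0.0325, 0], "twist": 0},
    {"offset": [0.037, -0.0325, 0], "twist": 0}
  ]
}}

```text
time: 1.65
tool_pos: [521.1, 197.8, 404.4]
tcp_rot: [3.141, 0.0, 0.427]
contact_force: [2.1, -1.1, -0.2]
grip_width: 91.6
```

Request:
{"name": "play_rows", "arguments": {
  "commands": [
    {"offset": [0.037, -0.0325, 0], "twist": 0},
    {"offset": [0.037, -0.0325, 0], "twist": 0},
    {"offset": [0, 0, 0], "twist": 6.3},
    {"offset": [0, 0, 0], "twist": 6.3},
    {"offset": [0, 0, 0], "twist": 0}
  ]
}}

```text
time: 2.15
tool_pos: [561.2, 285.9, 403.8]
tcp_rot: [3.141, 0.002, 0.207]
contact_force: [0.1, -0.3, 0.0]
grip_width: 92.0
```

Run:
```python
from h import *
o,im=shot('wrist','w1');print(o['time'],o['tool_pos'],np.degrees(o['tcp_rot']),o['contact_force'],o['joint_positions'])
```

```text
2.15 [561.19155484 285.89340668 403.79074917] [1.79976457e+02 8.61382308e-02 1.18427358e+01] [ 0.09662575 -0.26532973  0.00873526] [ 3.49609857e-01  5.39672889e-01  1.20996603e+00 -1.95649136e-04
  1.39350033e+00  1.71374580e+00]
```

View pics/w1.png

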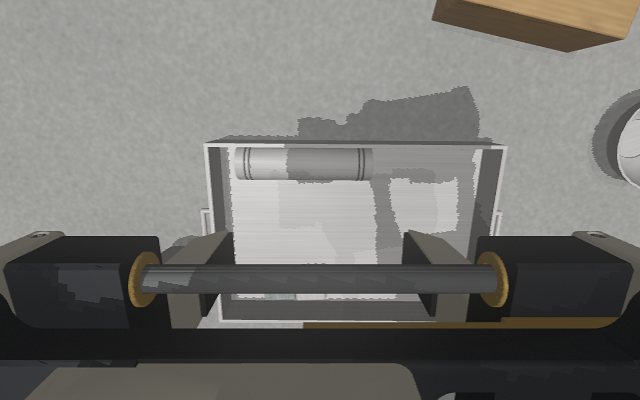

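Run:
```python
from h import *
im=cv2.imread('pics/w1.png'); crop(im,195,125,395,195,4,'w1c'); crop(im,360,125,520,195,4,'w1d')
```

```text
(no output)
```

View pics/w1c.png

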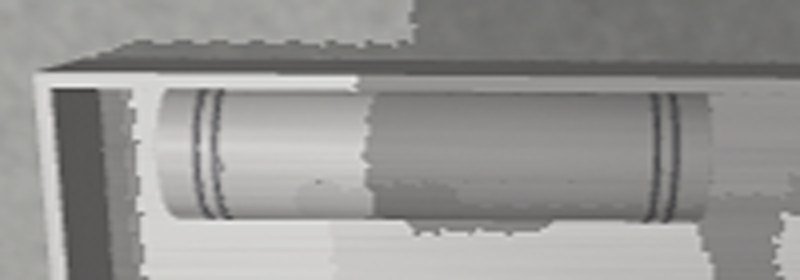

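View pics/w1d.png

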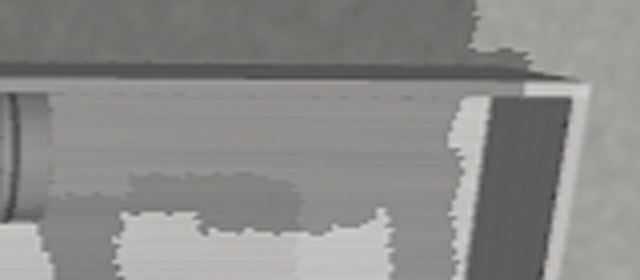

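Run:
```python
from h import *
o=np.load('pics/w1.npy',allow_pickle=True).item(); w=cam('wrist',o); t=cam('top')
A=lambda x,y:((x+.5)/4+195-.5,(y+.5)/4+125-.5)
B=lambda x,y:((x+.5)/4+360-.5,(y+.5)/4+125-.5)
for z in (49,54,59,64,69):
    a,b=atz(w,A(38,72),z),atz(w,B(588,85),z); c,d=atz(w,A(52,88),z),atz(w,B(572,97),z)
    e=b-a; f=d-c
    print(z,a[:2].round(1),b[:2].round(1),np.linalg.norm(e).round(1),'inner',c[:2].round(1),d[:2].round(1),np.linalg.norm(f).round(1),np.degrees(np.arctan2(f[1],f[0])).round(2), np.degrees(np.arctan2(e[1],e[0])).round(2))
# triangulation with top camera of outer corners
P=lambda x,y:( (x+.5)/4.5+90-.5,(y+.5)/4.5+135-.5)
print(tri(w,A(38,72),t,P(63,178)),tri(w,B(588,85),t,P(635,45)))
for z in (26,31,36,41,46):
  # rod: bottom silhouette & ends
  l=atz(w,A(156,150),z); r=atz(w,A(712,150),z); print('rod len at axis z?',z,np.linalg.norm(l-r))
```

```text
49 [574.4 410.3] [636.5  97.4] 319.0 inner [571.  406.2] [632.7 100.4] 311.9 -78.59 -78.76
54 [575.2 408.7] [636.5 100.5] 314.2 inner [571.9 404.6] [632.7 103.4] 307.3 -78.59 -78.76
59 [576.1 407. ] [636.4 103.5] 309.4 inner [572.7 403.1] [632.6 106.4] 302.6 -78.59 -78.76
64 [576.9 405.4] [636.3 106.5] 304.7 inner [573.6 401.5] [632.6 109.4] 298.0 -78.59 -78.76
69 [577.7 403.7] [636.2 109.6] 299.9 inner [574.5 399.9] [632.6 112.4] 293.3 -78.59 -78.76
(array([574.1494255 , 410.89804824,  46.4986408 ]), np.float64(0.5507509369415601)) (array([637.24470687,  98.99047957,  51.97942953]), np.float64(1.5676684382491797))
rod len at axis z? 26 158.92966981198242
rod len at axis z? 31 156.7082583434878
rod len at axis z? 36 154.4868468749932
rod len at axis z? 41 152.26543540649854
rod len at axis z? 46 150.04402393800396
```

Run:
```python
from h import *
o=np.load('pics/w1.npy',allow_pickle=True).item(); w=cam('wrist',o)
A=lambda x,y:((x+.5)/4+195-.5,(y+.5)/4+125-.5)
l=atz(w,A(156,150),46); r=atz(w,A(712,150),46)
y=np.radians(11.4);nx=np.array([np.cos(y),np.sin(y)]);ny=np.array([-np.sin(y),np.cos(y)])
for p in ((571,406.1),(632.7,100.5)): print('wall s,n',np.dot(p,ny),np.dot(p,nx))
print('rod s',l[:2]@ny,r[:2]@ny)
# predicted silhouettes: rod axis n, z=27
C=w[2]; cn=C[:2]@nx
for v in (90,218):
    C0,d=ray(w,A(430,v)); dn=d[:2]@nx; dz=d[2]
    # axis at z=27: line distance 19
    for sgn in (1,-1):
        L=np.hypot(dn,dz); # pts (n,27): cross = ((n-cn)*dz-(27-Cz)*dn)/L = sgn*19
        n=cn+(sgn*19*L+(27-C[2])*dn)/dz; print(v,sgn,'axis n',n)
wn=np.mean([np.dot(p,nx) for p in ((571,406.1),(632.7,100.5))]); s=(l[:2]@ny+r[:2]@ny)/2
print('rod centre by wall',(wn-20)*nx+s*ny)
```

```text
wall s,n 285.22578265740026 640.0034866369663
wall s,n -26.54054620839008 640.0821348912657
rod s 259.7676513111664 109.72814553411476
90 1 axis n 618.7033441990992
90 -1 axis n 656.9349998786549
218 1 axis n 581.6231079240905
218 -1 axis n 620.4807663415032
rod centre by wall [571.29331618 303.65905229]
```

Request:
{"name": "play_rows", "arguments": {
  "commands": [
    {"offset": [0.0193, -0.0154, 0], "twist": 0.44},
    {"offset": [0, 0, 0.04], "twist": 0},
    {"offset": [0, 0, 0.04], "twist": 0},
    {"offset": [0, 0, 0.04], "twist": 0},
    {"offset": [0, 0, 0.03], "twist": 0}
  ]
}}

```text
time: 2.7
tool_pos: [576.4, 303.7, 252.2]
tcp_rot: [3.141, 0.003, 0.202]
contact_force: [0.8, -0.3, 0.3]
grip_width: 91.7
```

Request:
{"name": "play_rows", "arguments": {
  "commands": [
    {"offset": [0, 0, 0.01], "twist": 0},
    {"offset": [0, 0, 0], "twist": 0}
  ]
}}

```text
time: 2.9
tool_pos: [576.8, 304.0, 243.6]
tcp_rot: [3.141, 0.003, 0.2]
contact_force: [-0.6, 0.5, -0.2]
grip_width: 92.2
```

```bash
cat > st.py <<'E'
from h import *
import sys
o,im=shot('wrist',sys.argv[1])
y=np.radians(11.4);nx=np.array([np.cos(y),np.sin(y)]);ny=np.array([-np.sin(y),np.cos(y)])
print(o['time'],o['tool_pos'].round(2),np.degrees(o['tcp_rot']).round(2),o['contact_force'].round(2),o['moment'].round(2),'n,s',(o['tool_pos'][:2]@nx).round(1),(o['tool_pos'][:2]@ny).round(1),o['grip_width'])
E
python3 st.py w2
```

```text
2.9 [576.81 304.05 243.62] [1.7997e+02 1.5000e-01 1.1480e+01] [-0.64  0.48 -0.22] [ 0.04 -0.01 -0.02] n,s 625.5 184.0 92.20249176459001
```

View pics/w2.png

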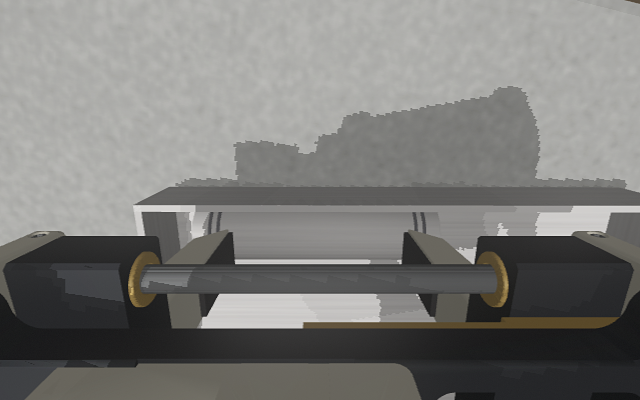

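Run:
```python
from h import *
p=viewer.camera_params('wrist');T=np.array(p['T_tool_cam']);k=K(p)
for X in [(x,y,z) for x in (-9.5,9.5) for y in (46,65) for z in (178,)]:
    c=T[:3,:3].T@(np.array(X)-T[:3,3]);u=k@c;print(X,(u[:2]/u[2]).round(1))
im=cv2.imread('pics/w2.png'); crop(im,120,180,460,310,2.35,'w2c')
```

```text
(-9.5, 46, 178) [400.5 262.1]
(-9.5, 65, 178) [434.9 262.1]
(9.5, 46, 178) [403.  229.8]
(9.5, 65, 178) [438.4 229.8]
```

View pics/w2c.png

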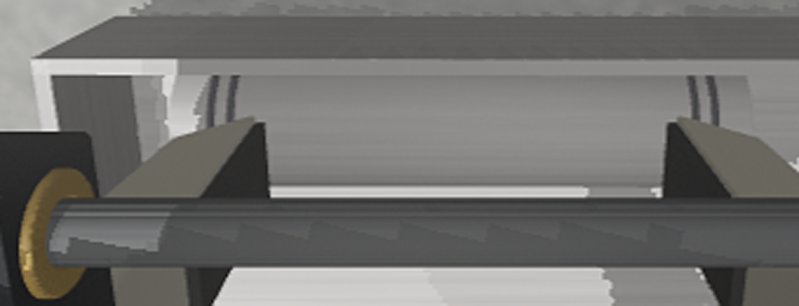

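Request:
{"name": "play_rows", "arguments": {
  "commands": [
    {"offset": [0, 0, 0.008], "twist": 0},
    {"offset": [0, 0, 0.006], "twist": 0},
    {"offset": [0, 0, 0.001], "twist": 0},
    {"offset": [0, 0, 0.0], "twist": 0}
  ]
}}

```text
time: 3.35
tool_pos: [576.9, 304.5, 229.8]
tcp_rot: [3.142, -0.0, 0.199]
contact_force: [-0.7, -0.2, 0.3]
grip_width: 92.1
```

Request:
{"name": "play_rows", "arguments": {
  "commands": [
    {"offset": [0, 0, 0.0007], "twist": 0},
    {"offset": [0, 0, 0], "twist": 0}
  ]
}}

```text
time: 3.55
tool_pos: [577.0, 304.5, 229.2]
tcp_rot: [3.142, -0.0, 0.199]
contact_force: [-0.3, 0.2, -0.5]
grip_width: 91.7
```

Request:
{"name": "play_rows", "arguments": {
  "commands": [
    {"offset": [0, 0, 0.0007], "twist": 0},
    {"offset": [0, 0, 0], "twist": 0}
  ]
}}

```text
time: 3.75
tool_pos: [576.9, 304.5, 228.3]
tcp_rot: [3.141, -0.0, 0.199]
contact_force: [-0.5, -0.1, 0.4]
grip_width: 92.1
```

Request:
{"name": "play_rows", "arguments": {
  "commands": [
    {"offset": [0, 0, 0.001], "twist": 0},
    {"offset": [0, 0, 0], "twist": 0}
  ]
}}

```text
time: 3.95
tool_pos: [576.9, 304.4, 227.1]
tcp_rot: [3.141, 0.0, 0.199]
contact_force: [-0.4, 0.6, 0.2]
grip_width: 91.8
```

Request:
{"name": "play_rows", "arguments": {
  "commands": [
    {"offset": [0, 0, 0.0007], "twist": 0},
    {"offset": [0, 0, 0], "twist": 0}
  ]
}}

```text
time: 4.15
tool_pos: [576.9, 304.4, 226.5]
tcp_rot: [3.141, 0.0, 0.199]
contact_force: [-0.0, -0.9, -0.8]
grip_width: 91.9
```

Request:
{"name": "play_rows", "arguments": {
  "commands": [
    {"offset": [0, 0, 0.0007], "twist": 0},
    {"offset": [0, 0, 0], "twist": 0}
  ]
}}

```text
time: 4.35
tool_pos: [577.1, 304.5, 226.3]
tcp_rot: [-3.142, -0.001, 0.199]
contact_force: [0.1, -0.3, 2.8]
grip_width: 91.5
```

Request:
{"name": "play_rows", "arguments": {
  "commands": [
    {"offset": [-0.002, 0, 0.0001], "twist": 0},
    {"offset": [-0.003, 0, 0], "twist": 0},
    {"offset": [-0.003, 0, 0], "twist": 0}
  ]
}}

```text
time: 4.65
tool_pos: [569.0, 302.8, 226.2]
tcp_rot: [3.142, -0.001, 0.199]
contact_force: [0.6, -0.3, 5.1]
grip_width: 92.0
```

Request:
{"name": "play_rows", "arguments": {
  "commands": [
    {"offset": [-0.003, 0, -0.0003], "twist": 0},
    {"offset": [-0.003, 0, 0], "twist": 0},
    {"offset": [-0.003, 0, 0], "twist": 0}
  ]
}}

```text
time: 4.95
tool_pos: [560.0, 301.0, 226.2]
tcp_rot: [3.142, -0.0, 0.199]
contact_force: [-0.3, -0.3, 4.2]
grip_width: 91.9
```

```bash
python3 st.py w3
```

```text
4.95 [560.04 301.03 226.22] [ 1.800e+02 -1.000e-02  1.141e+01] [-0.33 -0.3   4.23] [-0.04 -0.02 -0.03] n,s 608.5 184.4 91.93724384333399
```

View pics/w3.png

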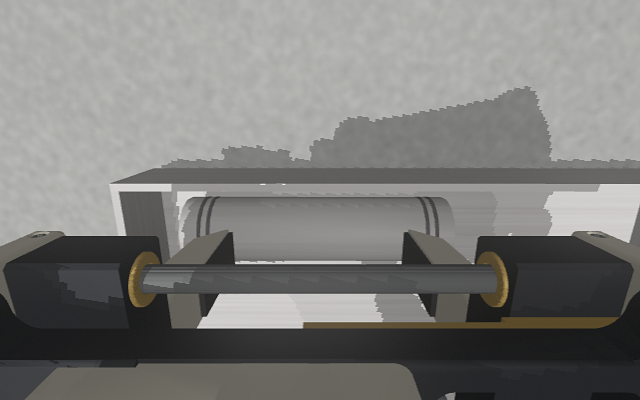

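The gap behind the cylinder is opening: its upper edge is at v≈197 and the wall is at v≈185. It is staying parallel, so I'll continue.

Request:
{"name": "play_rows", "arguments": {
  "commands": [
    {"offset": [-0.003, 0, 0], "twist": 0},
    {"offset": [-0.003, 0, 0], "twist": 0},
    {"offset": [-0.002, 0, 0], "twist": 0},
    {"offset": [0, 0, 0], "twist": 0}
  ]
}}

```text
time: 5.4
tool_pos: [552.2, 299.5, 226.2]
tcp_rot: [3.141, 0.0, 0.199]
contact_force: [-0.5, -0.6, 5.0]
grip_width: 91.6
```

Request:
{"name": "play_rows", "arguments": {
  "commands": [
    {"offset": [0, 0, -0.001], "twist": 0},
    {"offset": [0, 0, -0.003], "twist": 0},
    {"offset": [0, 0, -0.003], "twist": 0},
    {"offset": [0, 0, 0], "twist": 0}
  ]
}}

```text
time: 5.8
tool_pos: [552.5, 299.5, 233.3]
tcp_rot: [-3.142, -0.0, 0.199]
contact_force: [-0.1, -0.6, 0.1]
grip_width: 91.6
```

```bash
python3 st.py w4; python3 st.py w4b
```

```text
5.8 [552.55 299.54 233.3 ] [-1.800e+02 -2.000e-02  1.141e+01] [-0.05 -0.58  0.08] [-0.03  0.02  0.01] n,s 600.9 184.4 91.63119077773011
5.85 [552.48 299.52 233.15] [ 1.800e+02 -1.000e-02  1.142e+01] [ 0.4  -0.31  0.43] [-0.02  0.02 -0.  ] n,s 600.8 184.4 91.75897582268308
```

View pics/w4b.png

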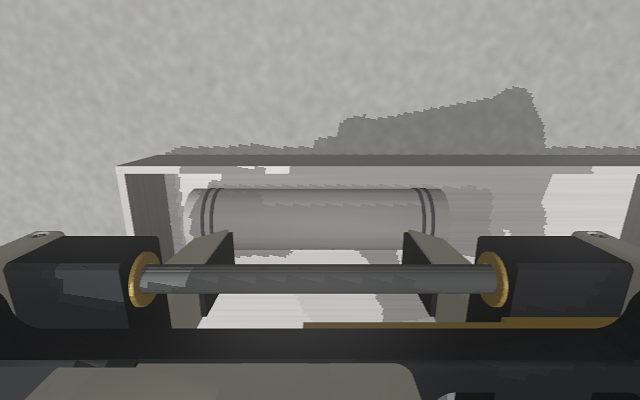

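```bash
cat > rn.py <<'E'
from h import *
import sys
f,v1,v2=sys.argv[1],float(sys.argv[2]),float(sys.argv[3])
im=cv2.imread(f'pics/{f}.png')
o=np.load(f'pics/{f}.npy',allow_pickle=True).item(); w=cam('wrist',o)
y=np.radians(11.4);nx=np.array([np.cos(y),np.sin(y)])
C=w[2];cn=C[:2]@nx;za=29.4
for v,sg in ((v1,1),(v2,-1)):
    d=ray(w,(320,v))[1];dn=d[:2]@nx;dz=d[2];L=np.hypot(dn,dz)
    print('axis n',cn+(sg*19*L+(za-C[2])*dn)/dz)
E
python3 rn.py w4b 187.5 249.5
python3 - <<'E'
from h import *
im=cv2.imread('pics/w4b.png'); crop(im,170,150,470,270,2.6,'w4c')
E
```

```text
axis n 607.9104031482481
axis n 607.9233699274306
```

View pics/w4c.png

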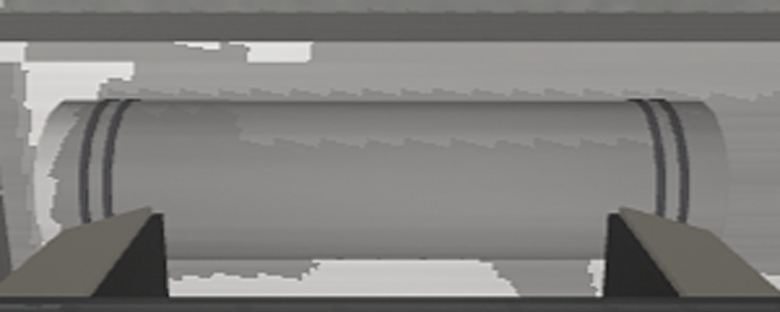

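Request:
{"name": "play_rows", "arguments": {
  "commands": [
    {"offset": [0.0075, 0, 0], "twist": 0},
    {"offset": [0.007, 0, 0], "twist": 0},
    {"offset": [0, 0, 0.003], "twist": 0},
    {"offset": [0, 0, 0.0025], "twist": 0},
    {"offset": [0, 0, 0], "twist": 0}
  ]
}}

```text
time: 6.4
tool_pos: [566.4, 302.3, 226.7]
tcp_rot: [3.141, 0.002, 0.199]
contact_force: [-0.4, -0.5, 0.4]
grip_width: 92.0
```

Request:
{"name": "play_rows", "arguments": {
  "commands": [
    {"offset": [0, 0, 0.0007], "twist": 0},
    {"offset": [0, 0, 0], "twist": 0}
  ]
}}

```text
time: 6.6
tool_pos: [566.5, 302.4, 226.8]
tcp_rot: [3.141, 0.0, 0.199]
contact_force: [-0.1, -1.2, -0.7]
grip_width: 92.0
```

Request:
{"name": "play_rows", "arguments": {
  "commands": [
    {"offset": [0, 0, 0.0005], "twist": 0},
    {"offset": [0, 0, 0], "twist": 0}
  ]
}}

```text
time: 6.8
tool_pos: [566.6, 302.4, 226.4]
tcp_rot: [3.142, -0.0, 0.199]
contact_force: [0.4, 0.2, -0.1]
grip_width: 91.6
```

Request:
{"name": "play_rows", "arguments": {
  "commands": [
    {"offset": [0, 0, 0.0003], "twist": 0},
    {"offset": [0, 0, 0], "twist": 0}
  ]
}}

```text
time: 7.0
tool_pos: [566.7, 302.4, 226.3]
tcp_rot: [3.142, -0.001, 0.199]
contact_force: [0.8, -0.6, 1.5]
grip_width: 91.8
```

Request:
{"name": "play_rows", "arguments": {
  "commands": [
    {"offset": [0, 0, 0.0003], "twist": 0},
    {"offset": [0, 0, 0], "twist": 0}
  ]
}}

```text
time: 7.2
tool_pos: [566.8, 302.4, 226.2]
tcp_rot: [-3.142, -0.001, 0.199]
contact_force: [0.5, -0.6, 3.3]
grip_width: 91.9
```

Request:
{"name": "play_rows", "arguments": {
  "commands": [
    {"offset": [-0.002, 0, 0], "twist": 0},
    {"offset": [-0.003, 0, 0], "twist": 0},
    {"offset": [-0.003, 0, 0], "twist": 0}
  ]
}}

```text
time: 7.5
tool_pos: [558.7, 300.8, 226.2]
tcp_rot: [3.142, -0.001, 0.199]
contact_force: [-0.2, 0.5, 5.5]
grip_width: 91.8
```

Request:
{"name": "play_rows", "arguments": {
  "commands": [
    {"offset": [-0.003, 0, -0.0004], "twist": 0},
    {"offset": [-0.003, 0, 0], "twist": 0},
    {"offset": [-0.003, 0, 0], "twist": 0}
  ]
}}

```text
time: 7.8
tool_pos: [549.7, 299.0, 226.2]
tcp_rot: [3.142, -0.0, 0.199]
contact_force: [-0.1, -0.1, 4.2]
grip_width: 91.8
```

Request:
{"name": "play_rows", "arguments": {
  "commands": [
    {"offset": [-0.003, 0, -0.0001], "twist": 0},
    {"offset": [-0.003, 0, 0], "twist": 0},
    {"offset": [-0.003, 0, 0], "twist": 0}
  ]
}}

```text
time: 8.1
tool_pos: [540.9, 297.2, 226.2]
tcp_rot: [3.142, 0.0, 0.199]
contact_force: [0.3, 0.2, 2.4]
grip_width: 91.9
```

Request:
{"name": "play_rows", "arguments": {
  "commands": [
    {"offset": [-0.002, 0, 0], "twist": 0},
    {"offset": [0, 0, 0], "twist": 0}
  ]
}}

```text
time: 8.3
tool_pos: [538.9, 296.8, 226.3]
tcp_rot: [3.141, 0.0, 0.199]
contact_force: [-0.1, 0.6, 2.8]
grip_width: 91.9
```

Request:
{"name": "play_rows", "arguments": {
  "commands": [
    {"offset": [0, 0, -0.001], "twist": 0},
    {"offset": [0, 0, -0.003], "twist": 0},
    {"offset": [0, 0, -0.003], "twist": 0},
    {"offset": [0, 0, 0], "twist": 0}
  ]
}}

```text
time: 8.7
tool_pos: [539.4, 296.8, 233.7]
tcp_rot: [3.142, -0.001, 0.199]
contact_force: [0.7, -1.2, -0.2]
grip_width: 91.7
```

```bash
python3 st.py w5; python3 st.py w5b
```

```text
8.7 [539.37 296.85 233.66] [ 1.800e+02 -4.000e-02  1.141e+01] [ 0.67 -1.17 -0.18] [0.05 0.   0.01] n,s 587.4 184.4 91.69359103356327
8.75 [539.3  296.81 233.44] [ 1.800e+02 -2.000e-02  1.141e+01] [ 0.75 -0.3   0.4 ] [-0.02  0.03 -0.03] n,s 587.3 184.4 91.66854654273405
```

View pics/w5b.png

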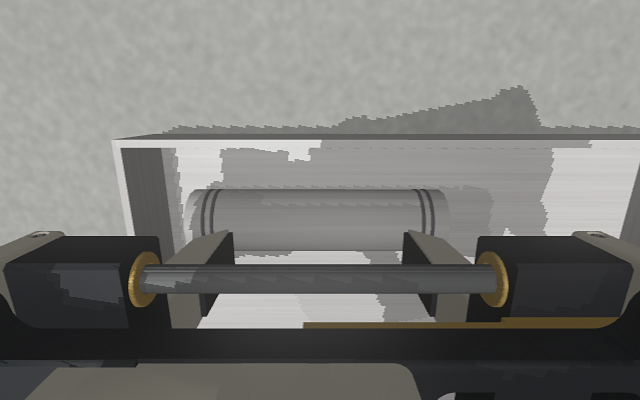

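```bash
python3 rn.py w5b 188.5 250
```

```text
axis n 593.7856902547794
axis n 594.0363138903896
```

Request:
{"name": "play_rows", "arguments": {
  "commands": [
    {"offset": [0.007, 0, 0], "twist": 0},
    {"offset": [0.0065, 0, 0], "twist": 0},
    {"offset": [0, 0, 0.003], "twist": 0},
    {"offset": [0, 0, 0.003], "twist": 0},
    {"offset": [0, 0, 0], "twist": 0}
  ]
}}

```text
time: 9.3
tool_pos: [552.2, 299.4, 226.5]
tcp_rot: [3.141, 0.001, 0.199]
contact_force: [-0.8, 0.2, -0.1]
grip_width: 91.7
```

Request:
{"name": "play_rows", "arguments": {
  "commands": [
    {"offset": [0, 0, 0.0006], "twist": 0},
    {"offset": [0, 0, 0], "twist": 0}
  ]
}}

```text
time: 9.5
tool_pos: [552.3, 299.5, 226.6]
tcp_rot: [3.141, 0.0, 0.199]
contact_force: [-0.2, 0.4, -0.5]
grip_width: 91.8
```

Request:
{"name": "play_rows", "arguments": {
  "commands": [
    {"offset": [0, 0, 0.0004], "twist": 0},
    {"offset": [0, 0, 0], "twist": 0}
  ]
}}

```text
time: 9.7
tool_pos: [552.4, 299.5, 226.4]
tcp_rot: [3.142, -0.0, 0.199]
contact_force: [0.5, 0.1, -0.2]
grip_width: 91.9
```

Request:
{"name": "play_rows", "arguments": {
  "commands": [
    {"offset": [0, 0, 0.0004], "twist": 0},
    {"offset": [0, 0, 0], "twist": 0}
  ]
}}

```text
time: 9.9
tool_pos: [552.6, 299.5, 226.3]
tcp_rot: [-3.142, -0.001, 0.199]
contact_force: [-0.1, 0.4, 2.7]
grip_width: 92.2
```

Request:
{"name": "play_rows", "arguments": {
  "commands": [
    {"offset": [0, 0, 0.0002], "twist": 0},
    {"offset": [0, 0, 0], "twist": 0}
  ]
}}

```text
time: 10.1
tool_pos: [552.6, 299.5, 226.2]
tcp_rot: [-3.142, -0.001, 0.199]
contact_force: [0.3, 0.4, 4.7]
grip_width: 91.9
```

Request:
{"name": "play_rows", "arguments": {
  "commands": [
    {"offset": [-0.002, 0, -0.0003], "twist": 0},
    {"offset": [-0.003, 0, 0], "twist": 0},
    {"offset": [-0.003, 0, 0], "twist": 0}
  ]
}}

```text
time: 10.4
tool_pos: [544.4, 297.9, 226.2]
tcp_rot: [3.142, -0.0, 0.199]
contact_force: [-0.1, -0.3, 4.9]
grip_width: 92.0
```

Request:
{"name": "play_rows", "arguments": {
  "commands": [
    {"offset": [-0.003, 0, -0.0002], "twist": 0},
    {"offset": [-0.003, 0, 0], "twist": 0},
    {"offset": [-0.003, 0, 0], "twist": 0}
  ]
}}

```text
time: 10.7
tool_pos: [535.5, 296.1, 226.2]
tcp_rot: [3.142, -0.0, 0.199]
contact_force: [-0.1, 0.1, 4.2]
grip_width: 91.7
```

Request:
{"name": "play_rows", "arguments": {
  "commands": [
    {"offset": [-0.003, 0, 0], "twist": 0},
    {"offset": [-0.002, 0, 0], "twist": 0},
    {"offset": [0, 0, 0], "twist": 0}
  ]
}}

```text
time: 11.0
tool_pos: [530.6, 295.1, 226.2]
tcp_rot: [3.141, 0.0, 0.199]
contact_force: [-0.3, -0.0, 3.9]
grip_width: 91.8
```

Request:
{"name": "play_rows", "arguments": {
  "commands": [
    {"offset": [0, 0, -0.001], "twist": 0},
    {"offset": [0, 0, -0.003], "twist": 0},
    {"offset": [0, 0, -0.003], "twist": 0},
    {"offset": [0, 0, -0.03], "twist": 0},
    {"offset": [0, 0, -0.03], "twist": 0}
  ]
}}

```text
time: 11.5
tool_pos: [530.7, 295.0, 293.0]
tcp_rot: [3.141, 0.003, 0.199]
contact_force: [-0.1, -0.0, 0.7]
grip_width: 91.8
```

Request:
{"name": "play_rows", "arguments": {
  "commands": [
    {"offset": [0, 0, -0.01], "twist": 0},
    {"offset": [0, 0, 0], "twist": 0}
  ]
}}

```text
time: 11.7
tool_pos: [531.2, 295.2, 304.7]
tcp_rot: [-3.141, -0.003, 0.199]
contact_force: [0.0, -0.0, 0.2]
grip_width: 91.9
```

```bash
python3 st.py w6
python3 - <<'E'
from h import *
im=cv2.imread('pics/w6.png'); crop(im,170,120,470,270,2.6,'w6c')
E
```

```text
11.7 [531.15 295.25 304.71] [-179.97   -0.19   11.41] [ 0.04 -0.    0.24] [ 0.   -0.05 -0.03] n,s 579.0 184.4 91.87619341424701
```

View pics/w6c.png

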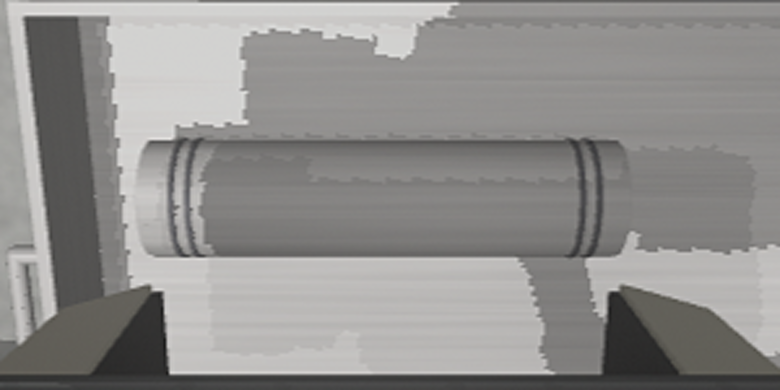

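```bash
python3 rn.py w6 173.5 218.3
python3 - <<'E'
from h import *
o=np.load('pics/w6.npy',allow_pickle=True).item(); w=cam('wrist',o)
y=np.radians(11.4);ny=np.array([-np.sin(y),np.cos(y)])
for z in (46,48.4):
  l=atz(w,(221.9,194),z);r=atz(w,(413,194),z);print(l[:2]@ny,r[:2]@ny,np.linalg.norm(l-r),(l+r)[:2]@ny/2)
E
```

```text
axis n 581.9252977460752
axis n 582.3942673945176
259.42141141913595 109.52329807968712 149.89812629790592 184.47235474941155
258.6659498464883 110.2732224982769 148.3927401765302 184.4695861723826
```

Request:
{"name": "play_rows", "arguments": {
  "commands": [
    {"offset": [0.0035, 0, 0], "twist": -8},
    {"offset": [0, 0, 0], "twist": -8},
    {"offset": [0, 0, 0], "twist": -8},
    {"offset": [0, 0, 0], "twist": -8},
    {"offset": [0, 0, 0], "twist": -8}
  ],
  "jaw": 100
}}

```text
time: 12.25
tool_pos: [533.9, 295.6, 300.9]
tcp_rot: [-3.14, 0.003, 0.903]
contact_force: [-0.8, -0.1, -0.8]
grip_width: 57.5
```

Request:
{"name": "play_rows", "arguments": {
  "commands": [
    {"offset": [0, 0, 0], "twist": -8},
    {"offset": [0, 0, 0], "twist": -8},
    {"offset": [0, 0, 0], "twist": -8},
    {"offset": [0, 0, 0], "twist": -8},
    {"offset": [0, 0, 0], "twist": -8}
  ]
}}

```text
time: 12.75
tool_pos: [533.9, 295.6, 300.9]
tcp_rot: [-3.138, 0.001, 1.601]
contact_force: [0.3, 0.4, 0.4]
grip_width: 55.7
```

Request:
{"name": "play_rows", "arguments": {
  "commands": [
    {"offset": [0, 0, 0], "twist": -8},
    {"offset": [0, 0, 0], "twist": -2},
    {"offset": [0, 0, 0], "twist": 0}
  ]
}}

```text
time: 13.05
tool_pos: [533.9, 295.7, 301.2]
tcp_rot: [-3.138, 0.001, 1.77]
contact_force: [-0.7, 0.4, -0.0]
grip_width: 55.7
```

```bash
python3 st.py w7
```

```text
13.05 [533.95 295.66 301.16] [-1.7981e+02  4.0000e-02  1.0142e+02] [-0.67  0.38 -0.03] [-0.03 -0.14  0.03] n,s 581.9 184.3 55.68761554627871
```

View pics/w7.png

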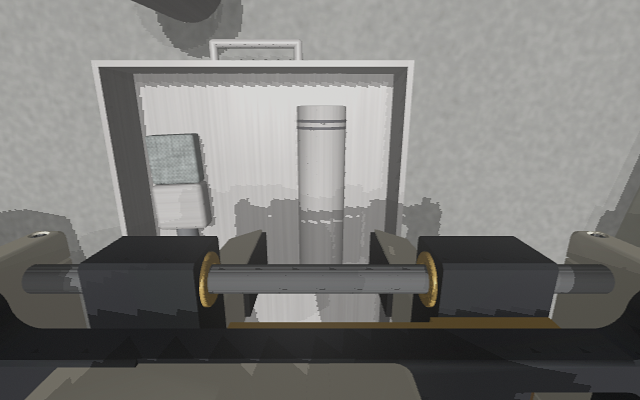

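Request:
{"name": "play_rows", "arguments": {
  "commands": [
    {"offset": [0, 0.0007, 0.03], "twist": 0},
    {"offset": [0, 0, 0.02], "twist": 0},
    {"offset": [0, 0, 0.02], "twist": 0},
    {"offset": [0, 0, 0], "twist": 0},
    {"offset": [0, 0, 0], "twist": 0}
  ]
}}

```text
time: 13.6
tool_pos: [535.0, 296.0, 232.8]
tcp_rot: [-3.14, 0.0, 1.769]
contact_force: [-0.9, 0.4, 0.9]
grip_width: 55.7
```

```bash
python3 st.py w8
```

```text
13.6 [534.97 295.96 232.81] [-1.7993e+02  2.0000e-02  1.0137e+02] [-0.88  0.41  0.89] [-0.01 -0.11 -0.04] n,s 582.9 184.4 55.69473473284674
```

View pics/w8.png

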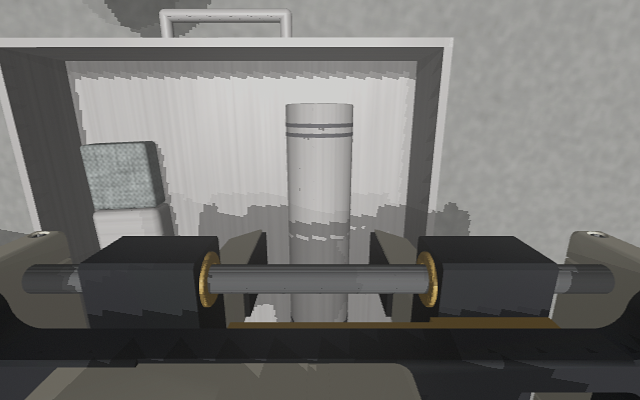

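Request:
{"name": "play_rows", "arguments": {
  "commands": [
    {"offset": [0, 0, 0.015], "twist": 0},
    {"offset": [0, 0, 0.015], "twist": 0},
    {"offset": [0, 0, 0.008], "twist": 0},
    {"offset": [0, 0, 0], "twist": 0}
  ]
}}

```text
time: 14.05
tool_pos: [534.9, 295.9, 195.0]
tcp_rot: [-3.141, 0.0, 1.77]
contact_force: [-0.9, 0.4, -0.3]
grip_width: 56.0
```

Request:
{"name": "play_rows", "arguments": {
  "commands": [
    {"offset": [0, 0, 0.0025], "twist": 0},
    {"offset": [0, 0, 0], "twist": 0}
  ]
}}

```text
time: 14.25
tool_pos: [535.2, 296.1, 193.3]
tcp_rot: [3.14, -0.0, 1.77]
contact_force: [-0.6, -0.2, -0.3]
grip_width: 55.8
```

Request:
{"name": "play_rows", "arguments": {
  "commands": [
    {"offset": [0, 0, 0], "twist": 0},
    {"offset": [0, 0, 0], "twist": 0},
    {"offset": [0, 0, 0], "twist": 0},
    {"offset": [0, 0, 0], "twist": 0},
    {"offset": [0, 0, 0], "twist": 0}
  ],
  "jaw": 200
}}

```text
time: 14.75
tool_pos: [535.1, 296.0, 193.0]
tcp_rot: [3.141, -0.0, 1.77]
contact_force: [0.5, -0.2, 1.6]
grip_width: 37.2
```

Request:
{"name": "play_rows", "arguments": {
  "commands": [
    {"offset": [0, 0, -0.005], "twist": 0},
    {"offset": [0, 0, -0.015], "twist": 0},
    {"offset": [0, 0, -0.03], "twist": 0},
    {"offset": [0, 0, -0.03], "twist": 0},
    {"offset": [0, 0, 0], "twist": 0}
  ]
}}

```text
time: 15.25
tool_pos: [536.1, 296.5, 278.1]
tcp_rot: [3.133, -0.002, 1.77]
contact_force: [1.1, 0.3, -1.7]
grip_width: 37.4
```

```bash
python3 st.py w9
```

```text
15.25 [536.08 296.48 278.12] [ 1.7949e+02 -9.0000e-02  1.0142e+02] [ 1.15  0.29 -1.68] [ 0.   -0.2   0.05] n,s 584.1 184.7 37.36954836916503
```

View pics/w9.png

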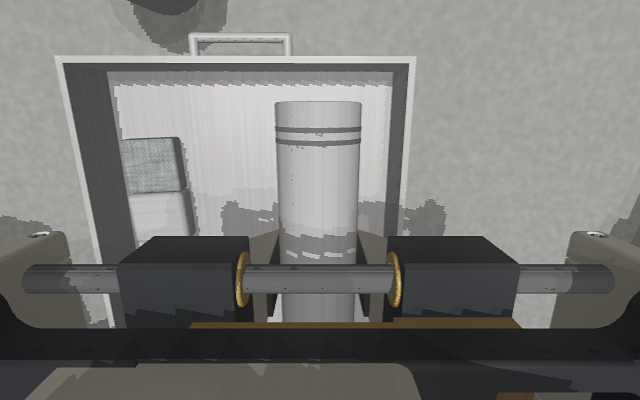

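Run:
```python
from h import *
im=cv2.imread('pics/w9.png'); crop(im,250,85,390,215,4.5,'w9c')
p=viewer.camera_params('wrist');T=np.array(p['T_tool_cam']);k=K(p)
for x in (74,75,76):
  for z in (142.6,144.6,146.6):
    u=k@(T[:3,:3].T@(np.array([x,0,z])-T[:3,3]));print(x,z,(u[:2]/u[2]).round(1))
u=k@(T[:3,:3].T@(np.array([75,0,182.6])-T[:3,3]));print(x,z,(u[:2]/u[2]).round(1))
for x in (60,70): 
  for sg in (-1,1):
    u=k@(T[:3,:3].T@(np.array([x,sg*19,160])-T[:3,3]));print(x,sg,(u[:2]/u[2]).round(1))
```

```text
74 142.6 [320.8 104.3]
74 144.6 [320.8 104.4]
74 146.6 [320.7 104.5]
75 142.6 [320.8 101.5]
75 144.6 [320.8 101.7]
75 146.6 [320.7 101.8]
76 142.6 [320.8  98.7]
76 144.6 [320.8  98.9]
76 146.6 [320.7  99.1]
76 146.6 [320.1 103.9]
60 -1 [277.  138.4]
60 1 [363.7 138.5]
70 -1 [276.2 114.9]
70 1 [364.6 114.9]
```

View pics/w9c.png

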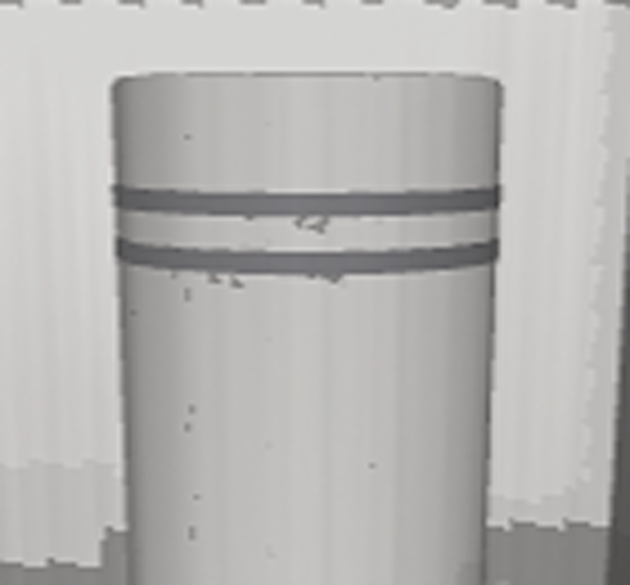

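Request:
{"name": "play_rows", "arguments": {
  "commands": [
    {"offset": [0, 0, -0.03], "twist": 0},
    {"offset": [0, 0, -0.02], "twist": 0},
    {"offset": [-0.01, -0.0073, 0], "twist": 0},
    {"offset": [-0.02, -0.0147, 0], "twist": 0},
    {"offset": [-0.03, -0.022, 0], "twist": 0}
  ]
}}

```text
time: 15.8
tool_pos: [503.1, 228.5, 321.4]
tcp_rot: [-3.14, -0.0, 1.772]
contact_force: [0.0, -1.2, -2.0]
grip_width: 37.3
```

Request:
{"name": "play_rows", "arguments": {
  "commands": [
    {"offset": [-0.03, -0.022, 0], "twist": 0},
    {"offset": [-0.03, -0.022, 0], "twist": 0},
    {"offset": [-0.03, -0.022, 0], "twist": 0},
    {"offset": [-0.03, -0.022, 0], "twist": 0},
    {"offset": [-0.03, -0.022, 0], "twist": 0}
  ]
}}

```text
time: 16.3
tool_pos: [424.2, 58.5, 321.9]
tcp_rot: [-3.139, -0.0, 1.77]
contact_force: [0.3, -0.8, -2.5]
grip_width: 37.5
```

Request:
{"name": "play_rows", "arguments": {
  "commands": [
    {"offset": [-0.03, -0.022, 0], "twist": 0},
    {"offset": [-0.03, -0.022, 0], "twist": 0},
    {"offset": [-0.02, -0.0147, 0], "twist": 0},
    {"offset": [-0.01, -0.0073, 0], "twist": 0},
    {"offset": [0, 0, 0], "twist": 5}
  ]
}}

```text
time: 16.8
tool_pos: [377.6, -42.8, 322.0]
tcp_rot: [-3.139, -0.001, 1.679]
contact_force: [0.9, 0.4, -1.6]
grip_width: 37.6
```

Request:
{"name": "play_rows", "arguments": {
  "commands": [
    {"offset": [0, 0, 0], "twist": 8},
    {"offset": [0, 0, 0], "twist": 8},
    {"offset": [0, 0, 0], "twist": 8},
    {"offset": [0, 0, 0], "twist": 8},
    {"offset": [0, 0, 0], "twist": 8}
  ]
}}

```text
time: 17.3
tool_pos: [378.2, -41.5, 322.0]
tcp_rot: [-3.14, 0.001, 0.979]
contact_force: [-0.2, 0.1, -1.9]
grip_width: 37.2
```

Request:
{"name": "play_rows", "arguments": {
  "commands": [
    {"offset": [0, 0, 0], "twist": 8},
    {"offset": [0, 0, 0], "twist": 8},
    {"offset": [0, 0, 0], "twist": 5},
    {"offset": [0, 0, 0], "twist": 3.4},
    {"offset": [0, 0, 0], "twist": 0}
  ]
}}

```text
time: 17.8
tool_pos: [378.2, -41.5, 322.0]
tcp_rot: [-3.14, 0.001, 0.558]
contact_force: [0.2, 0.1, -2.6]
grip_width: 37.6
```

```bash
python3 st.py w10
```

```text
17.8 [378.24 -41.49 322.05] [-1.7992e+02  8.0000e-02  3.1980e+01] [ 0.2   0.11 -2.61] [-0.01  0.01 -0.01] n,s 362.6 -115.4 37.55957007564491
```

View pics/w10.png

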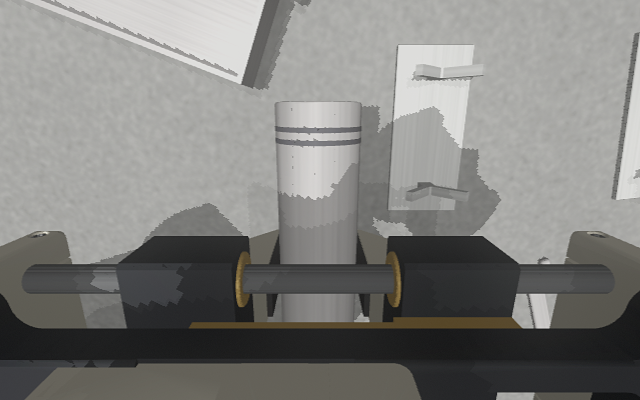

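The cradle is fully visible at right, with its plate at (388–475, 44–210) and its saddles at (447,73) and (437,192). I'll crop for measurement.

Run:
```python
from h import *
im=cv2.imread('pics/w10.png'); crop(im,380,30,500,130,6,'w10c'); crop(im,375,150,495,225,6,'w10d')
```

```text
(no output)
```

View pics/w10c.png

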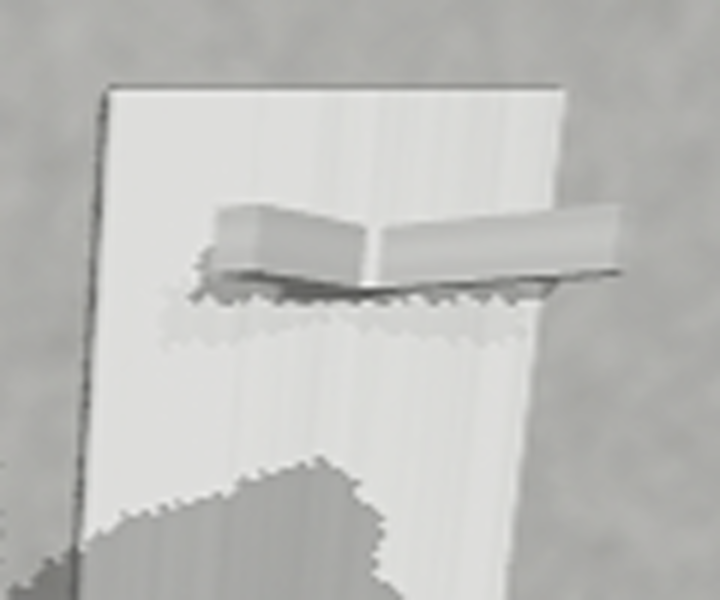

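View pics/w10d.png

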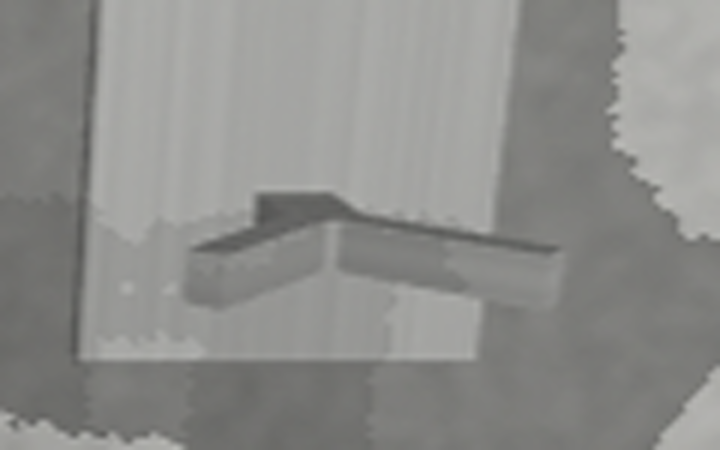

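Run:
```python
from h import *
o=np.load('pics/w10.npy',allow_pickle=True).item(); w=cam('wrist',o)
A=lambda x,y:((x+.5)/6+380-.5,(y+.5)/6+30-.5); B=lambda x,y:((x+.5)/6+375-.5,(y+.5)/6+150-.5)
q=[A(110,90),A(566,92),B(475,360),B(80,358)]
for bias in (0,2):
  c=np.array([atz(w,(u+bias,v),6) for u,v in q]);print(c.round(1).tolist(),c.mean(0))
  e=c[0]-c[3];f=c[1]-c[2];print(np.linalg.norm(e),np.linalg.norm(f),np.linalg.norm(c[0]-c[1]),[np.degrees(np.arctan2(*g[1::-1])) for g in (e,f)])
# V bottoms: groove line at z ~ 50.9-19*sqrt2=24
for p in (A(372,258),B(330,246)): print(atz(w,p,24))
```

```text
[[520.9, -33.0, 6.0], [555.3, -88.5, 6.0], [429.4, -167.0, 6.0], [395.3, -111.8, 6.0]] [ 475.21886508 -100.07440915    6.        ]
148.3020145643694 148.3546320260451 65.31829848334726 [np.float64(32.098417926400195), np.float64(31.941305728293173)]
[[521.8, -34.4, 6.0], [556.2, -90.0, 6.0], [430.4, -168.7, 6.0], [396.3, -113.5, 6.0]] [ 476.19633868 -101.63874877    6.        ]
148.30182456575562 148.35374804704193 65.31804892473991 [np.float64(32.19610306141189), np.float64(32.03897270614853)]
[517.81566805 -74.16673493  24.        ]
[ 432.53051874 -127.04933375   24.        ]
```

Request:
{"name": "play_rows", "arguments": {
  "commands": [
    {"offset": [0.0088, 0.0175, 0], "twist": 0},
    {"offset": [0.0168, 0.0331, 0], "twist": 0},
    {"offset": [0.0168, 0.0331, 0], "twist": 0},
    {"offset": [0.0088, 0.0175, 0], "twist": 0},
    {"offset": [0, 0, 0.03], "twist": 0}
  ]
}}

```text
time: 18.35
tool_pos: [478.9, -102.1, 294.7]
tcp_rot: [3.134, -0.005, 0.56]
contact_force: [0.4, 0.5, -2.6]
grip_width: 37.4
```

Request:
{"name": "play_rows", "arguments": {
  "commands": [
    {"offset": [0, 0, 0.025], "twist": 0},
    {"offset": [0, 0, 0.015], "twist": 0},
    {"offset": [0, 0, 0.008], "twist": 0},
    {"offset": [0, 0, 0], "twist": 0},
    {"offset": [0, 0, 0], "twist": 0}
  ]
}}

```text
time: 18.85
tool_pos: [476.0, -100.4, 245.1]
tcp_rot: [3.141, -0.0, 0.559]
contact_force: [0.3, 0.2, -2.1]
grip_width: 37.2
```

```bash
python3 st.py w11
python3 - <<'E'
from h import *
o,im=shot('side','s11'); crop(im,260,160,420,280,5,'s11c')
o,im=shot('top','t11'); crop(im,260,140,420,260,5,'t11c')
E
```

```text
18.85 [ 475.97 -100.36  245.14] [ 1.7997e+02 -2.0000e-02  3.2050e+01] [ 0.28  0.22 -2.07] [ 0.04  0.01 -0.04] n,s 446.7 -192.5 37.217806486584486
```

View pics/w11.png

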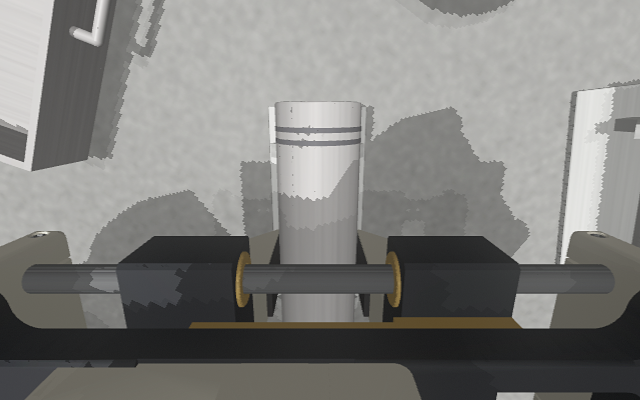

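View pics/s11c.png

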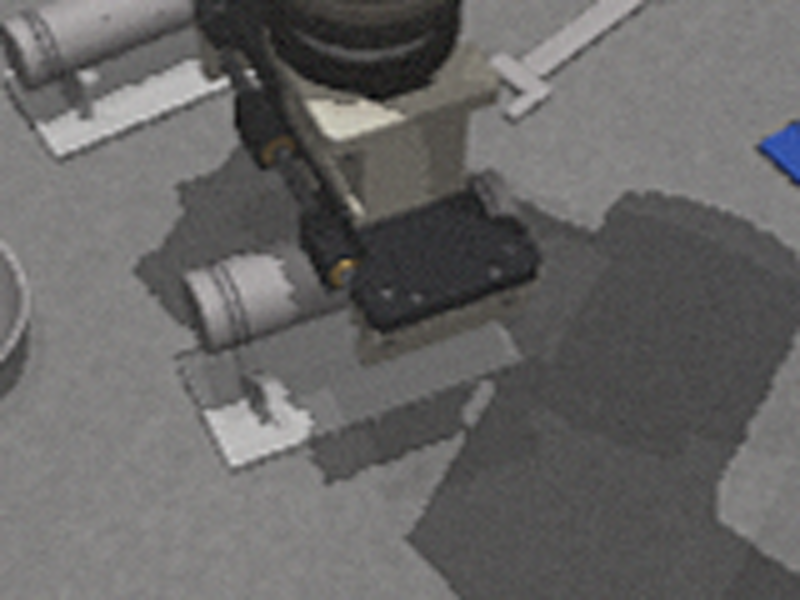

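View pics/t11c.png

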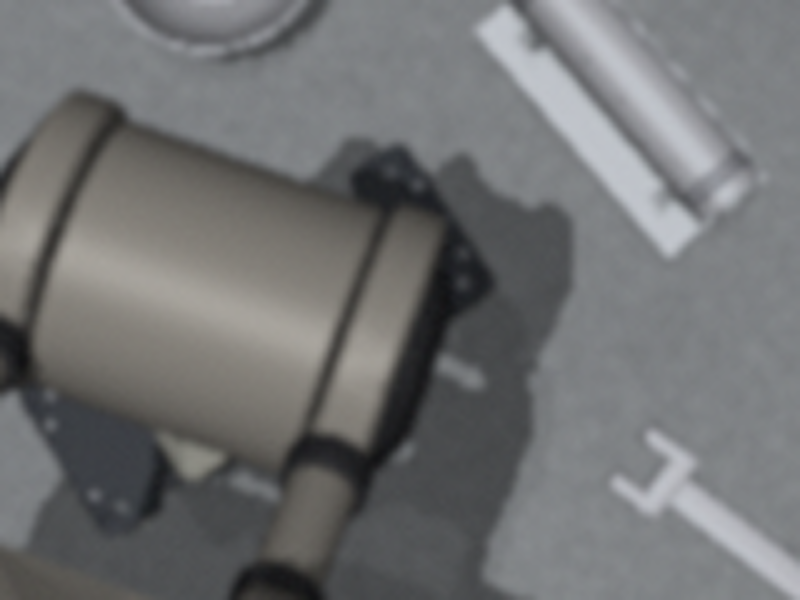

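Run:
```python
from h import *
im=cv2.imread('pics/w11.png'); crop(im,255,90,385,220,5,'w11c')
p=viewer.camera_params('wrist');T=np.array(p['T_tool_cam']);k=K(p)
for x in (30,50,74):
  for y,z in ((-33,239.2),(33,239.2)):
    u=k@(T[:3,:3].T@(np.array([x,y,z])-T[:3,3]));print(x,y,z,(u[:2]/u[2]).round(1))
for x in (70,50):
    # silhouette of rod
    for s in (-1,1):
        b=[]
        for a in np.linspace(0,np.pi,181):
            u=k@(T[:3,:3].T@(np.array([x,s*19*np.sin(a),163.6-19*np.cos(a)])-T[:3,3]));b.append(u[:2]/u[2])
        b=np.array(b);i=np.argmax(s*b[:,0]);print('sil',x,s,b[i].round(1))
```

```text
30 -33 239.2 [271.1 171.1]
30 33 239.2 [364.6 171.1]
50 -33 239.2 [270.  142.4]
50 33 239.2 [365.8 142.4]
74 -33 239.2 [268.5 106.1]
74 33 239.2 [367.2 106.1]
sil 70 -1 [274.5 112.9]
sil 70 1 [361.5 112.9]
sil 50 -1 [276.1 158.9]
sil 50 1 [359.9 158.9]
```

View pics/w11c.png

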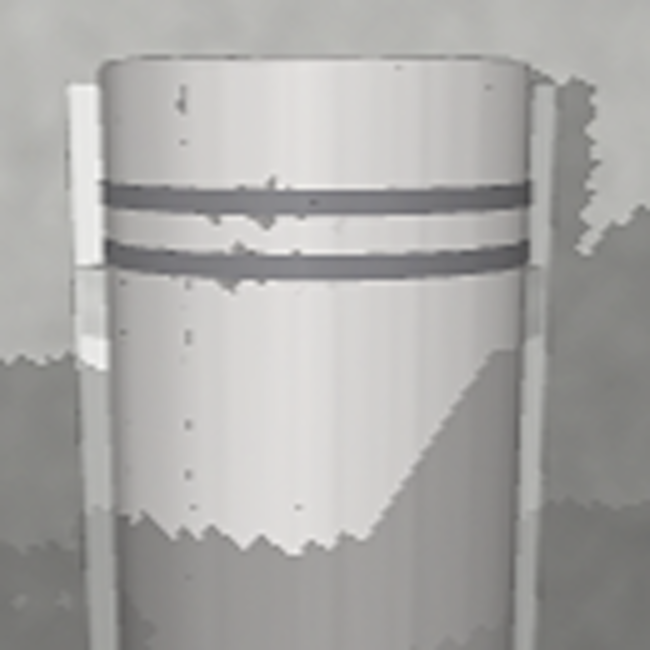

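Request:
{"name": "play_rows", "arguments": {
  "commands": [
    {"offset": [-0.0007, -0.0002, 0.008], "twist": 0},
    {"offset": [0, 0, 0.008], "twist": 0},
    {"offset": [0, 0, 0.006], "twist": 0},
    {"offset": [0, 0, 0.002], "twist": 0},
    {"offset": [0, 0, 0], "twist": 0}
  ]
}}

```text
time: 19.5
tool_pos: [475.0, -100.5, 220.1]
tcp_rot: [-3.141, 0.001, 0.559]
contact_force: [-0.2, -0.1, -2.0]
grip_width: 37.1
```

Request:
{"name": "play_rows", "arguments": {
  "commands": [
    {"offset": [0, 0, 0.0015], "twist": 0},
    {"offset": [0, 0, 0.001], "twist": 0},
    {"offset": [0, 0, 0], "twist": 0}
  ]
}}

```text
time: 19.8
tool_pos: [475.1, -100.5, 218.2]
tcp_rot: [3.141, -0.0, 0.559]
contact_force: [0.3, -0.7, -2.7]
grip_width: 37.2
```

Request:
{"name": "play_rows", "arguments": {
  "commands": [
    {"offset": [0, 0, 0.001], "twist": 0},
    {"offset": [0, 0, 0.001], "twist": 0},
    {"offset": [0, 0, 0], "twist": 0}
  ]
}}

```text
time: 20.1
tool_pos: [475.0, -100.5, 216.1]
tcp_rot: [-3.142, 0.0, 0.559]
contact_force: [-0.6, -0.5, -3.6]
grip_width: 37.4
```

Request:
{"name": "play_rows", "arguments": {
  "commands": [
    {"offset": [0, 0, 0.0007], "twist": 0},
    {"offset": [0, 0, 0], "twist": 0}
  ]
}}

```text
time: 20.3
tool_pos: [475.0, -100.5, 215.5]
tcp_rot: [-3.142, 0.0, 0.559]
contact_force: [0.1, 0.2, -1.8]
grip_width: 37.3
```

Request:
{"name": "play_rows", "arguments": {
  "commands": [
    {"offset": [0, 0, 0.0006], "twist": 0},
    {"offset": [0, 0, 0], "twist": 0}
  ]
}}

```text
time: 20.5
tool_pos: [475.1, -100.5, 215.0]
tcp_rot: [3.141, -0.0, 0.559]
contact_force: [0.2, -0.2, -1.3]
grip_width: 37.3
```

Request:
{"name": "play_rows", "arguments": {
  "commands": [
    {"offset": [0, 0, 0.0005], "twist": 0},
    {"offset": [0, 0, 0], "twist": 0}
  ]
}}

```text
time: 20.7
tool_pos: [475.1, -100.5, 214.8]
tcp_rot: [3.141, -0.0, 0.559]
contact_force: [-0.9, 1.0, 3.2]
grip_width: 36.9
```

Request:
{"name": "play_rows", "arguments": {
  "commands": [
    {"offset": [0, 0, 0.0004], "twist": 0},
    {"offset": [0, 0, 0], "twist": 0}
  ]
}}

```text
time: 20.9
tool_pos: [475.1, -100.5, 214.7]
tcp_rot: [3.141, -0.0, 0.559]
contact_force: [-3.1, 1.4, 7.8]
grip_width: 36.9
```

Request:
{"name": "play_rows", "arguments": {
  "commands": [
    {"offset": [0, 0, -0.0004], "twist": 0},
    {"offset": [0, 0, 0], "twist": 0}
  ]
}}

```text
time: 21.1
tool_pos: [475.1, -100.5, 214.8]
tcp_rot: [3.141, -0.0, 0.559]
contact_force: [-2.4, 1.1, 5.5]
grip_width: 37.0
```

Request:
{"name": "play_rows", "arguments": {
  "commands": [
    {"offset": [0, 0, 0], "twist": 0},
    {"offset": [0, 0, 0], "twist": 0},
    {"offset": [0, 0, 0], "twist": 0}
  ],
  "jaw": 140
}}

```text
time: 21.4
tool_pos: [475.2, -100.6, 214.3]
tcp_rot: [3.141, -0.0, 0.559]
contact_force: [-0.0, -0.8, -0.4]
grip_width: 41.2
```

Request:
{"name": "play_rows", "arguments": {
  "commands": [
    {"offset": [0, 0, 0], "twist": 0},
    {"offset": [0, 0, 0], "twist": 0},
    {"offset": [0, 0, 0], "twist": 0},
    {"offset": [0, 0, 0], "twist": 0}
  ],
  "jaw": 100
}}

```text
time: 21.8
tool_pos: [475.1, -100.5, 214.4]
tcp_rot: [3.142, 0.0, 0.559]
contact_force: [0.2, -0.5, 0.6]
grip_width: 55.9
```

```bash
python3 st.py w12
```

```text
21.8 [ 475.08 -100.52  214.37] [180.     0.    32.02] [ 0.23 -0.48  0.56] [ 0.03 -0.   -0.01] n,s 445.8 -192.4 55.949724356450176
```

View pics/w12.png

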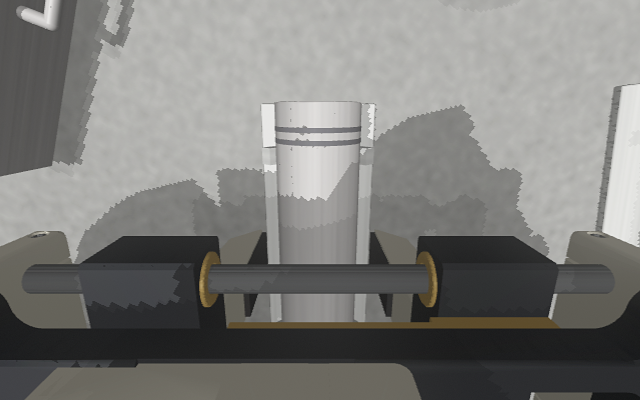

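Request:
{"name": "play_rows", "arguments": {
  "commands": [
    {"offset": [0, 0, -0.01], "twist": 0},
    {"offset": [0, 0, -0.02], "twist": 0},
    {"offset": [0, 0, -0.03], "twist": 0},
    {"offset": [0, 0, -0.04], "twist": 0},
    {"offset": [0, 0, -0.04], "twist": 0}
  ]
}}

```text
time: 22.35
tool_pos: [474.7, -100.3, 356.4]
tcp_rot: [-3.141, 0.0, 0.559]
contact_force: [0.8, -1.5, -1.0]
grip_width: 55.2
```

Request:
{"name": "play_rows", "arguments": {
  "commands": [
    {"offset": [-0.03, 0, -0.03], "twist": 0},
    {"offset": [-0.03, 0, 0], "twist": 0},
    {"offset": [0, 0, 0], "twist": 0}
  ]
}}

```text
time: 22.65
tool_pos: [422.2, -133.0, 386.1]
tcp_rot: [3.14, -0.0, 0.557]
contact_force: [0.1, 0.3, 0.1]
grip_width: 55.9
```

```bash
python3 st.py w13
python3 - <<'E'
from h import *
im=cv2.imread('pics/w13.png'); crop(im,260,90,390,240,4,'w13c')
o,im=shot('side','s13');crop(im,210,100,390,280,3.3,'s13c')
o,im=shot('top','t13')
E
```

```text
22.65 [ 422.16 -133.01  386.09] [ 1.7988e+02 -1.0000e-02  3.1910e+01] [0.06 0.29 0.1 ] [-0.02 -0.07 -0.04] n,s 387.5 -213.8 55.926256059522174
```

View pics/w13.png

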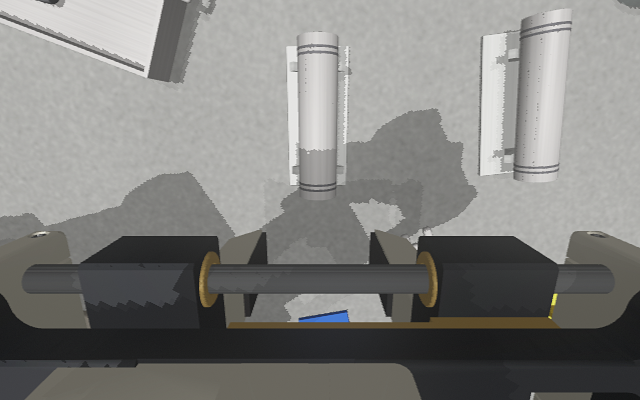

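View pics/s13c.png

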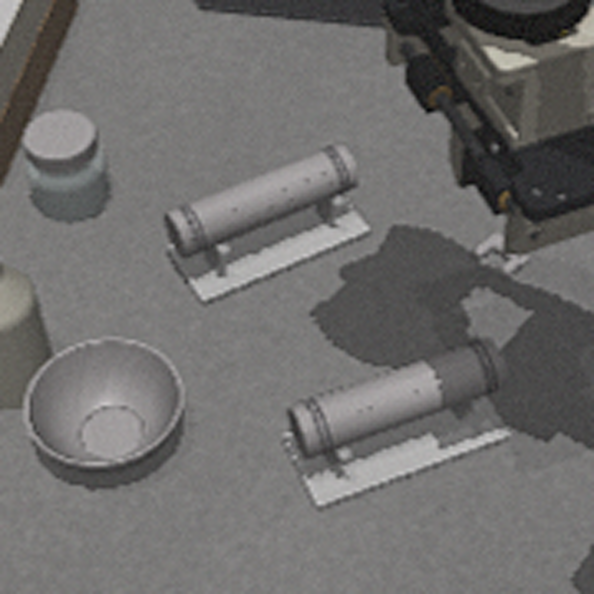

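View pics/t13.png

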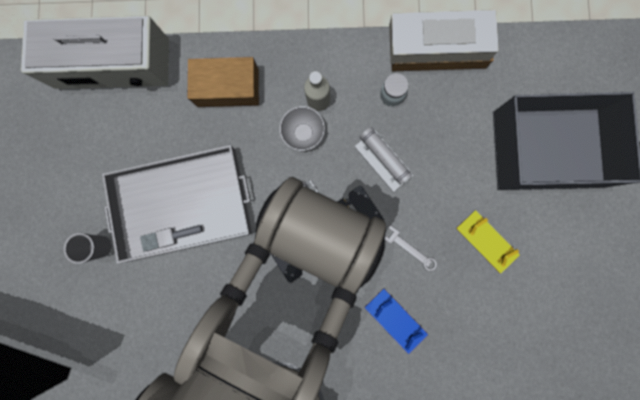

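Run:
```python
from h import *
im=cv2.imread('pics/w13.png'); crop(im,275,20,365,95,7,'w13a'); crop(im,275,140,365,210,7,'w13b')
```

```text
(no output)
```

View pics/w13a.png

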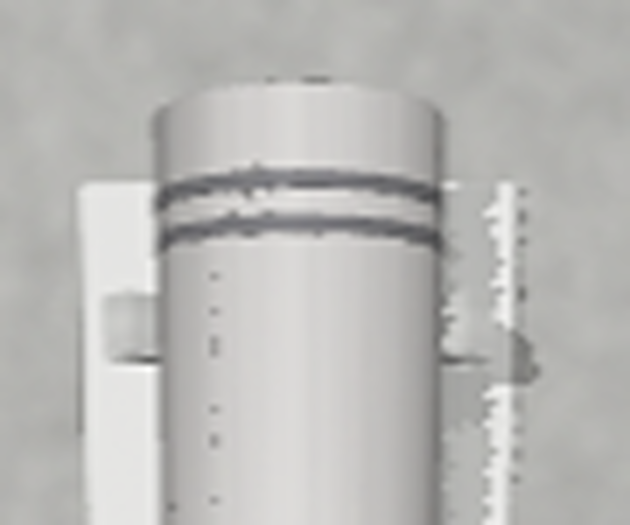

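View pics/w13b.png

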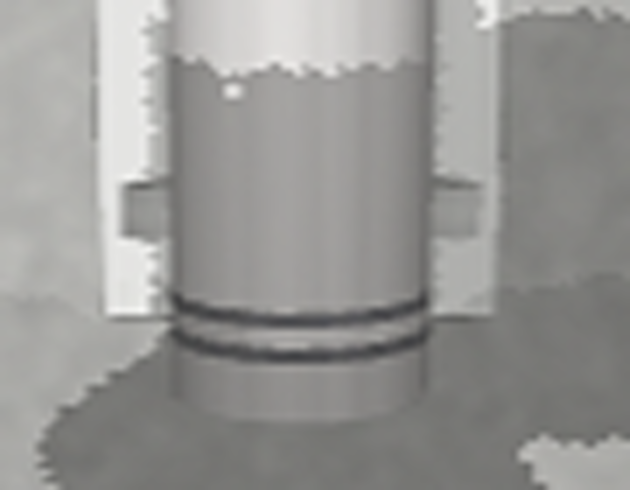

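Run:
```python
from h import *
o=np.load('pics/w13.npy',allow_pickle=True).item(); w=cam('wrist',o)
Y=np.radians(32);ax=np.array([np.cos(Y),np.sin(Y)]);sd=np.array([-ax[1],ax[0]])
A=lambda x,y:((x+.5)/7+275-.5,(y+.5)/7+20-.5); B=lambda x,y:((x+.5)/7+275-.5,(y+.5)/7+140-.5)
for n,f,g,z in (('rod',A(297,82),B(300,422),69.9),('plate',A(298,183),B(300,315),6),('saddle arm outer',A(130,328),B(145,210),47)):
    a,b=atz(w,f,z)[:2],atz(w,g,z)[:2];print(n,a@ax,b@ax,(a-b)@ax,'mid',(a+b)@ax/2, 'side',a@sd,b@sd)
print('seat guess',np.array([475.2,-100.2])@ax,np.array([475.2,-100.2])@sd)
# lateral of plate
for P,y,xs in ((A,250,(82,518)),(B,250,(103,497))):
    print('plate lateral',[ (atz(w,P(x,y),6)[:2]@sd).round(1) for x in xs])
    xs2=(157,441) if P is A else (170,431)
    print('rod lateral',np.mean([atz(w,P(x,y),55)[:2]@sd for x in xs2]).round(1))
```

```text
rod 423.9508099791652 274.7942654020262 149.156544577139 mid 349.3725376905957 side -336.65158116810176 -336.7601854882529
plate 424.47188001160947 275.44094967528196 149.03093033632757 mid 349.95641484344566 side -336.80403006445 -336.8469750977266
saddle arm outer 399.0823186123831 300.6842466335092 98.39807197887389 mid 349.8832826229462 side -314.10753657138827 -314.11133353769657
seat guess 349.8945450173665 -336.7920535984928
plate lateral [np.float64(-304.2), np.float64(-369.9)]
rod lateral -336.9
plate lateral [np.float64(-304.1), np.float64(-369.6)]
rod lateral -336.9
```

Run:
```python
from plant import ticket,status
o=status.get_obs();print(o['time'],o['contact_force'],abs(o['dq']).max()); print(ticket.close_job())
```

```text
22.8 [-0.27744759 -0.76461032 -0.17105833] 0.019298853399196163
the job is handed in; nothing more can be done
None
```

The loose cylinder now lies seated, released and at rest in the empty white cradle. I handed the job in at 22.8 s.

- **Getting it off the wall:** I rolled it out about 38 mm in three light strokes with the open fingertips on its top. The force was about 2–5 N, with two brief readings of 5.1 N and 5.5 N, slightly above the 2–5 N range given for rolling.
- **Moving it:** I gripped it across its middle, carried it over and set it down until the saddles took its weight. The force reading there peaked at 7.8 N. I then released it and backed off.
- **Last checks:** In the final wrist picture the cylinder's centre is about 0.6 mm along and 0.1 mm sideways from the cradle's, and both saddles carry it. The force is back to about zero and the gripper is clear. The other cylinder, brush, bowl and bottle look unmoved in the side and top views.
- **Disagreement:** Camera scale put the tray about 2–3 mm lower than the touch on the cylinder showed. I used the touched height, and the cylinder seated at about the height that predicted.

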